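Switch on the microscope lamp supply under its red guard

ROBOT

A 6-joint arm with a two-finger parallel gripper is mounted at the origin on a cart in front of the work surface, level with it; the furniture and walls round the work are solid. World frame = base frame: x ahead of the robot, y to its left, z up, the work surface at z = 0. Lengths are in m, angles in rad, forces in N, time in s.
With the tool pointing down it reaches from about 0.3 to 0.95 m from the base axis. Payload 3.1 kg.
Tool frame: the origin (TCP) lies midway between the tips of the shut fingers; the grasp point (between the pads) lies 19 mm behind it; z points along the fingers, y is the line along which they close (so a half turn about z gives the same grasp; the last joint's range is limited). The gripper opens to 85 mm and grips with 20 to 120 N. Pads are 22 mm wide; open, the fingers measure 114 mm over their backs; the gripper's body (76 mm by 85 mm) begins 54 mm behind the grasp point. The pads swing forward as they close: fully open they stand 13 mm farther back than shut.
Start: joints at [-1.333, 0.308, 1.634, -0, 1.2, -0.07], TCP at [0.189, -0.596, 0.231] pointing down, gripper open.
Joint ranges: [-3.06, 3.06], [-0.79, 1.96], [0.05, 2.63], [-1.19, 4.34], [0.05, 2.64], [-2.94, 2.94]. Speed limits (rad/s): [2.79, 2.79, 3.14, 3.14, 3.14, 3.14].

INTERFACE

Orientations are given as a unit quaternion [w, x, y, z].
In Python, from bench import read_state, snapshot, calibration, job_done gives the robot as it stands. The module is installed in compiled form; this text tells all that it offers.
- The arm moves only by the shell command python3 -m inch 'ROWS'. ROWS is JSON, a list of rows, each an object with "xyz": the shift along the tool's x, y, z in mm, a list of three; "turn": the turn about the tool's z in rad; "grip": the finger opening in mm, from 0 to 85.4. A call has 1 to 20 rows; each row shifts and turns the commanded pose from where the row before left it, along the tool's axes as they then stand; what a row does not reach is not made up. A row lasts 1/12 s, in which the tool goes at most 41.7 mm and 7.16 degrees, less where a joint would pass 70% of its speed; a pose out of reach is approached as far as the arm can. A call with a gripper value outside its range is refused whole. The fingers move at their own pace and stop on an object; the grip force is fixed at half the most. Time passes only in rows, so rows that do not move let the fingers close. It gives the time, the measured TCP pose, the force, the opening and the grip force at its end, in the units of the state.
- read_state(): the state, without advancing time (a new reading comes with each control period).
- snapshot(name): name is "scene" or "top" or "wrist"; returns the picture (420x560x3 uint8, blue, green, red); there is no depth.
- calibration(name): a dict with "intrinsics" (3x3 intrinsics, pixels), "view" (4x4, takes a point from world to camera coordinates). Camera axes: x right, y up, looking along -z (the intrinsics and any distortion apply to the point x, -y, -z); pixel columns grow to the right and rows downward; lengths in m; the calibration is good to about 2 mm. A picture is of the moment at which its call begins: read the wrist's pose just before it. calibration takes no time and is no camera call; for the wrist camera it gives the pose at the moment of the call.
- job_done(): hands the job in; it is judged then, once.
The state is a dict: "clock": time; "q": joint angles; "dq": joint speeds; "joint_efforts": joint torques, N m; "tcp_pos": TCP position; "orientation": TCP orientation; "wrist_force": force on the tool from outside, world axes, zero at the start; "torque": the same for the moment, N m; "finger_gap": opening from 0.0 (shut) to 1.0 (fully open); "gripper_force": force on a finger pad.
Only numpy, scipy, OpenCV 4.12 (cv2) and the standard library are available. Lean on these libraries where they do the work, as an engineer would, in place of code of your own. Each camera call takes 0.05 s, during which the arm holds its last target. There are 200 camera calls.

TASK

Switch on the microscope lamp: on the grey supply box with the red guard, lift the guard's front lip with your closed fingertips and, while the guard rests on the back of the fingers, push the toggle under it over to the back, as far as it goes. Then draw the fingers out and let the guard drop fully shut over the switch. Do it gently, grip nothing, and leave the yellow-guarded box of the heated stage and the things standing about as they are.

Things in the scene. Friction and masses are not known exactly. Their poses are not given: they have to be found in the camera images.
- lamp_box: Grey supply box with the RED guard, 84 (x, depth) x 100 (y, width) x 62 (z, height) mm, fixed to the desk. Origin: centre of its underside, on the desk; +x points from its front (guard lip, small green pilot lamp) to its back (hinge, cable gland), z up. It is turned up to 0.3 rad from facing the robot.
- heater_box: The same box with a YELLOW guard, for another device: to be left alone. Same frame. The two boxes may stand either way round, left or right.
- red_guard (a joint): Angle of the red guard, rad: 0 = shut, grows as its front lip rises, stop at 1.5. Hinge axis level, along the box's y, at the back. A light plastic hood (30 g, 3 mm thick), 66 mm wide, 60 mm clear between its cheeks, which reach down to 94 mm above the desk; shut, its top is 120 mm above the desk. A weak spring and its weight (under 1 N at the lip) drop it shut from any angle.
- red_toggle (a joint): Angle of the toggle under the red guard, rad: 0 = off, leaning 0.35 rad to the front of the box; 0.7 = on, leaning 0.35 rad to the back. Friction holds it where it is left (it does not snap over); it takes about 1 N near its tip, 2 N half way up, to move it. Pushed over 0.5 it counts as on.
- red_guard_hinge (a point): Point on the hinge axis of the red guard, mid-width: box frame (24, 0, 70) mm.
- red_guard_lip (a point): Middle of the front edge of the red guard's lift lip, underside; moves with the guard. Shut, at box frame (-52, 0, 80.5) mm: 10 mm ahead of the box's front face, 18 mm above its top, 77 mm from the hinge. The lip (66 mm wide, 3 mm thick) runs 11 mm back to the foot of the guard's front wall at (-41, 0, 77) mm; under its front 10 mm is free air.
- red_toggle_tip (a point): Tip of the steel toggle lever under the red guard: 41 mm from pivot at box frame (-20, 0, 66) mm, 13 mm thick near the tip. Off: tip at (-34, 0, 104) mm; on: (-6, 0, 104) mm. With fingers pointing ahead and down, 30 to 45 degrees off vertical, upper tip edge 98 mm above the desk, it is fully on when that edge is at x = -14 mm; the lip then rides about 27 mm behind the tips.
- yellow_guard (a joint): Angle of the yellow guard, built like the red one, rad: 0 = shut. Must stay shut.
- yellow_toggle (a joint): Angle of the toggle under the yellow guard, rad: 0 = off. Must stay off.
- bottle: Loose amber dropper bottle, 33 mm across, 88 mm high; origin: centre of its underside. Leave alone.
- dish: Loose glass dish with cover, 61 mm across, 14 mm high; origin: centre of its underside. Leave alone.
- marker_pen: Loose red and white marker, 17 x 135 x 16 mm, long along its y; origin: centre of its underside. Leave alone.
- eraser_block: Loose blue and white eraser, 21 x 46 x 12 mm; origin: centre of its underside. Leave alone.
Mind the look-alikes: they are no part of the job. Leave any blue look-alike of the lamp_box alone.

How it is judged:
By the outcome, as a careful person would: the job done as asked, in the order asked, and still so for the second after the job is handed in, with the robot touching nothing.
It also fails if it takes over 32 s, if anything falls off the work surface, if the arm or the gripper's body presses on something with over 40 N, if the wrist force passes 120 N, or if a joint passes its speed limit or range.

## Working session

There is one attempt and no reset: what is moved stays moved. The work goes in short steps, Python scripts to look and compute and a shell command to move; the robot and the scene stay as the last step left them, time stands still between calls to the robot, and variables do not carry over. Pictures are saved under pics/ and viewed, at most 13 in all, crops included, and the job is handed in when it is done.

```bash
mkdir -p pics
python3 - <<'E'
from bench import *
import cv2,numpy as np
s=read_state();print({k:np.round(v,3).tolist() for k,v in s.items()})
a=snapshot("scene");b=snapshot("top")
cv2.imwrite("pics/scene0.png",a);cv2.imwrite("pics/top0.png",b)
for n in("scene","top","wrist"):
    c=calibration(n);print(n,{k:np.round(v,3).tolist() for k,v in c.items()})
E
```

```text
{'clock': 0.0, 'q': [-1.333, 0.309, 1.635, 0.0, 1.2, -0.07], 'dq': [-0.002, -0.001, -0.0, -0.001, 0.002, -0.001], 'joint_efforts': [0.001, -41.525, -27.666, 0.0, 0.01, -0.0], 'tcp_pos': [0.189, -0.595, 0.23], 'orientation': [-0.001, 0.988, 0.153, -0.0], 'wrist_force': [0.361, 0.113, -0.053], 'torque': [-0.021, -0.016, 0.01], 'gripper_force': 0.0, 'finger_gap': 0.997}
scene {'intrinsics': [[536.65, 0.0, 291.026], [0.0, 536.65, 203.158], [0.0, 0.0, 1.0]], 'view': [[-0.77, -0.638, -0.001, 0.285], [0.384, -0.465, 0.798, -0.37], [-0.51, 0.614, 0.603, -0.906], [0.0, 0.0, 0.0, 1.0]]}
top {'intrinsics': [[429.394, 0.0, 283.111], [0.0, 429.394, 210.254], [0.0, 0.0, 1.0]], 'view': [[-0.05, -0.999, 0.002, -0.177], [0.973, -0.049, 0.224, -0.533], [-0.224, 0.014, 0.975, -0.81], [0.0, 0.0, 0.0, 1.0]]}
wrist {'intrinsics': [[295.12, 0.0, 282.092], [0.0, 295.12, 207.373], [0.0, 0.0, 1.0]], 'view': [[0.303, -0.953, -0.002, -0.625], [0.903, 0.287, -0.319, 0.042], [0.305, 0.095, 0.948, -0.381], [0.0, 0.0, 0.0, 1.0]]}
```

View pics/scene0.png

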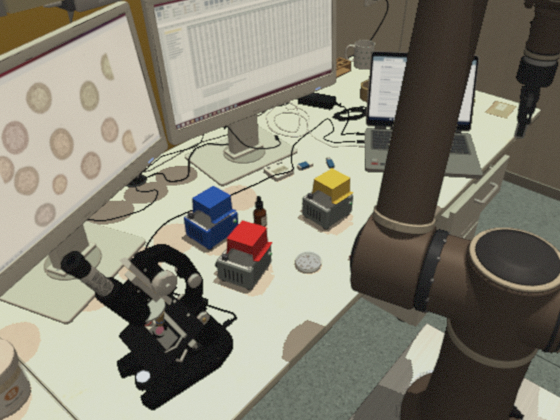

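View pics/top0.png

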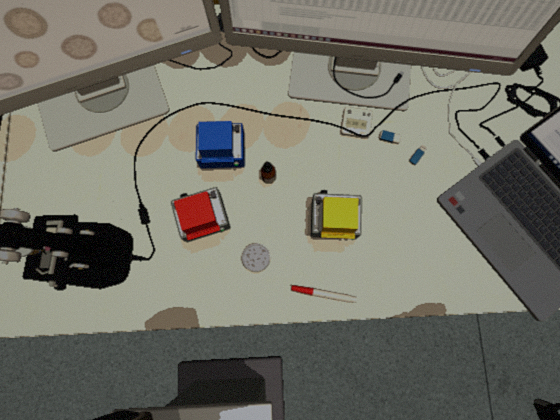

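The top view shows the red box at about (200,214), the yellow one at (338,214) and the blue look-alike at (220,144). The bottle is at (268,172), the dish at (256,257) and the pen at (325,294). The area in front of the red box is clear.

```bash
cat > h.py <<'E'
from bench import *
import cv2,numpy as np
def ray(n,p,z,c=None):
    c=c or calibration(n);K=np.array(c["intrinsics"]);V=np.array(c["view"])
    d=np.linalg.inv(K)@[p[0],p[1],1];d=V[:3,:3].T@(d*[1,-1,-1]);o=-V[:3,:3].T@V[:3,3]
    return o+d*(z-o[2])/d[2]
def proj(n,P,c=None):
    c=c or calibration(n);K=np.array(c["intrinsics"]);V=np.array(c["view"])
    q=V[:3,:3]@P+V[:3,3];q=K@(q*[1,-1,-1]);return q[:2]/q[2]
def redmask(a,hs=(170,8)):
    h=cv2.cvtColor(a,cv2.COLOR_BGR2HSV);return (((h[...,0]>hs[0])|(h[...,0]<hs[1]))&(h[...,1]>150)&(h[...,2]>60)).astype(np.uint8)
E
python3 - <<'E'
from h import *
for n in("top","scene"):
    a=cv2.imread(f"pics/{n}0.png");m=redmask(a)
    cs=max(cv2.findContours(m,0,2)[0],key=cv2.contourArea)
    r=cv2.minAreaRect(cs);print(n,r,cv2.approxPolyDP(cs,2,True)[:,0].tolist())
    for p in cv2.approxPolyDP(cs,2,True)[:,0]:print(p,np.round(ray(n,p,.12),4))
t=cv2.resize(cv2.imread("pics/top0.png")[170:260,150:250],None,fx=5,fy=5,interpolation=2)
s=cv2.resize(cv2.imread("pics/scene0.png")[210:300,200:290],None,fx=5,fy=5,interpolation=2)
cv2.imwrite("pics/crop.png",np.hstack([t[:450,:400],s[:450,:400]]))
E
```

```text
top ((196.3505401611328, 215.4217071533203), (41.69884490966797, 36.32989501953125), 72.6459732055664) [[206, 192], [174, 201], [187, 239], [219, 230]]
[206 192] [ 0.5531 -0.0577  0.12  ]
[174 201] [0.5384 0.003  0.12  ]
[187 239] [ 0.4643 -0.0215  0.12  ]
[219 230] [ 0.4783 -0.0811  0.12  ]
scene ((248.96469116210938, 239.61915588378906), (43.60756301879883, 36.22126770019531), 16.50436019897461) [[242, 221], [227, 237], [227, 252], [234, 247], [252, 253], [253, 259], [259, 260], [271, 242], [266, 241], [265, 228], [260, 224]]
[242 221] [ 0.5501 -0.0538  0.12  ]
[227 237] [0.5376 0.0038 0.12  ]
[227 252] [0.505  0.0363 0.12  ]
[234 247] [0.5048 0.0167 0.12  ]
[252 253] [0.4646 0.0067 0.12  ]
[253 259] [0.4512 0.0182 0.12  ]
[259 260] [0.4402 0.0128 0.12  ]
[271 242] [ 0.4574 -0.0422  0.12  ]
[266 241] [ 0.4673 -0.038   0.12  ]
[265 228] [ 0.4966 -0.0677  0.12  ]
[260 224] [ 0.5137 -0.0708  0.12  ]
```

View pics/crop.png

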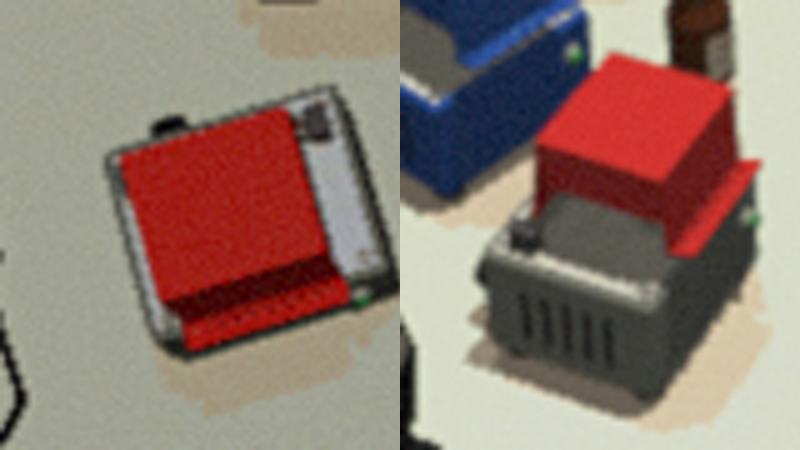

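The crops show the red lip as the lower strip. Its front edge runs from about (187,240) to (225,229) in top and from (258,261) to (272,242) in scene. I'll work out the guard pose and check how much room there is around the arm.

Run:
```python
from h import *
L=lambda n,p,z:print(n,p,z,np.round(ray(n,p,z),4))
L("top",(187,240),.082);L("top",(225.3,229.5),.082)
L("scene",(258,261),.082);L("scene",(272,242),.082)
for p in [(206.5,191.5),(173.5,200.5)]:L("top",p,.12)
for p in [(242,221),(227,237.5),(252,246),(266,228)]:L("scene",p,.12)
for p in [(500,108),(555,85),(535,165),(380,170),(420,85)]:L("scene",p,0)
cv2.imwrite("pics/w0.png",snapshot("wrist"))
```

```text
top (187, 240) 0.082 [ 0.4689 -0.0133  0.082 ]
top (225.3, 229.5) 0.082 [ 0.4859 -0.0881  0.082 ]
scene (258, 261) 0.082 [ 0.4683 -0.0128  0.082 ]
scene (272, 242) 0.082 [ 0.4851 -0.0756  0.082 ]
top (206.5, 191.5) 0.12 [ 0.554  -0.0586  0.12  ]
top (173.5, 200.5) 0.12 [0.5394 0.004  0.12  ]
scene (242, 221) 0.12 [ 0.5501 -0.0538  0.12  ]
scene (227, 237.5) 0.12 [0.5365 0.0049 0.12  ]
scene (252, 246) 0.12 [ 0.4789 -0.0086  0.12  ]
scene (266, 228) 0.12 [ 0.495 -0.069  0.12 ]
scene (500, 108) 0 [ 0.4062 -1.1565  0.    ]
scene (555, 85) 0 [ 0.3236 -1.4616  0.    ]
scene (535, 165) 0 [ 0.1873 -0.8772  0.    ]
scene (380, 170) 0 [ 0.5163 -0.572   0.    ]
scene (420, 85) 0 [ 0.7055 -1.147   0.    ]
```

View pics/w0.png

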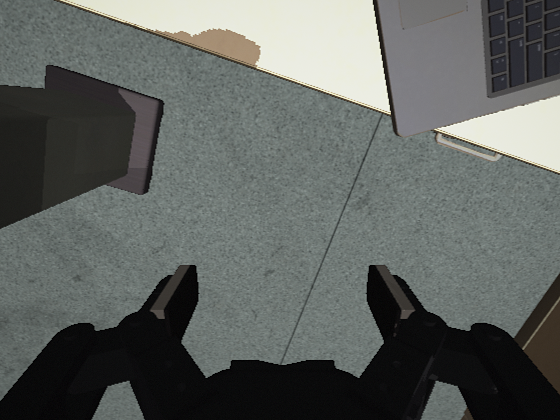

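The lip centre is at about (0.477, -0.045), its width measures 66 mm as specified, and the yaw is about 0.245. Rows cannot tilt the tool directly. The interface does say an out-of-reach pose is only approached, so I'll go high along the box heading, shut the fingers and see how the tool tilts at the edge of reach.

```bash
python3 -m inch '[{"xyz":[0,0,-41],"turn":0,"grip":0},{"xyz":[0,0,-41],"turn":0,"grip":0},{"xyz":[26,-33,0],"turn":0.03,"grip":0},{"xyz":[26,-33,0],"turn":0.03,"grip":0},{"xyz":[26,-33,0],"turn":0,"grip":0},{"xyz":[26,-33,0],"turn":0,"grip":0},{"xyz":[26,-33,0],"turn":0,"grip":0},{"xyz":[26,-33,0],"turn":0,"grip":0},{"xyz":[26,-33,0],"turn":0,"grip":0},{"xyz":[26,-33,0],"turn":0,"grip":0},{"xyz":[22,-33,-10],"turn":0,"grip":0},{"xyz":[22,-33,-10],"turn":0,"grip":0},{"xyz":[22,-33,-10],"turn":0,"grip":0},{"xyz":[22,-33,-10],"turn":0,"grip":0},{"xyz":[22,-33,-10],"turn":0,"grip":0},{"xyz":[22,-33,-10],"turn":0,"grip":0},{"xyz":[22,-33,-10],"turn":0,"grip":0},{"xyz":[22,-33,-10],"turn":0,"grip":0},{"xyz":[22,-33,-10],"turn":0,"grip":0},{"xyz":[22,-33,-10],"turn":0,"grip":0}]'; python3 -c "
from bench import *;import numpy as np;print(np.round(read_state()['q'],3))"
```

```text
clock: 1.82
tcp_pos: [0.4539, 0.0862, 0.4137]
orientation: [0.0, 0.992, 0.124, 0.0]
wrist_force: [0.1, -0.2, 0.4]
finger_gap: 0.004
gripper_force: 0.0
[ 0.094 -0.134  1.751 -0.     1.524  1.416]
```

```bash
python3 -m inch '[{"xyz":[0,-5,-41],"turn":0,"grip":0},{"xyz":[0,-5,-41],"turn":0,"grip":0},{"xyz":[0,-5,-41],"turn":0,"grip":0},{"xyz":[0,0,-41],"turn":0,"grip":0},{"xyz":[0,0,-41],"turn":0,"grip":0},{"xyz":[0,0,-41],"turn":0,"grip":0},{"xyz":[0,0,-41],"turn":0,"grip":0},{"xyz":[0,0,-41],"turn":0,"grip":0}]'; python3 -c "
from bench import *;import numpy as np;print(np.round(read_state()['q'],3))"
```

```text
clock: 2.48
tcp_pos: [0.4496, 0.0986, 0.7431]
orientation: [-0.0, 0.992, 0.124, 0.0]
wrist_force: [0.9, -0.0, 0.3]
finger_gap: -0.005
gripper_force: 0.0
[0.121 0.003 0.975 0.    2.164 1.444]
```

```bash
python3 -m inch '[{"xyz":[3,-35,-15],"turn":0,"grip":0},{"xyz":[3,-27,-25],"turn":0,"grip":0},{"xyz":[20,0,-30],"turn":0,"grip":0},{"xyz":[20,0,-30],"turn":0,"grip":0},{"xyz":[20,0,-30],"turn":0,"grip":0},{"xyz":[20,0,-30],"turn":0,"grip":0}]'; python3 -c "
from bench import *;import numpy as np;print(np.round(read_state()['q'],3))"
```

```text
clock: 2.98
tcp_pos: [0.4817, 0.1689, 0.8628]
orientation: [0.0, 0.992, 0.124, -0.009]
wrist_force: [1.1, 0.9, 0.5]
finger_gap: 0.001
gripper_force: 0.0
[0.251 0.461 0.075 0.004 2.625 1.576]
```

```bash
python3 -m inch '[{"xyz":[30,0,0],"turn":0,"grip":0},{"xyz":[30,0,0],"turn":0,"grip":0},{"xyz":[30,0,0],"turn":0,"grip":0},{"xyz":[0,0,0],"turn":0,"grip":0}]'; python3 -c "
from bench import *;import numpy as np;print(np.round(read_state()['q'],3))"
```

```text
clock: 3.32
tcp_pos: [0.5125, 0.1709, 0.8329]
orientation: [0.002, 0.992, 0.123, -0.041]
wrist_force: [1.0, 0.4, -0.8]
finger_gap: -0.003
gripper_force: 0.0
[0.238 0.53  0.055 0.01  2.639 1.571]
```

```bash
python3 -m inch '[{"xyz":[-15,0,-38],"turn":0,"grip":0},{"xyz":[-15,0,-38],"turn":0,"grip":0},{"xyz":[-15,0,-38],"turn":0,"grip":0},{"xyz":[-15,0,-38],"turn":0,"grip":0},{"xyz":[0,0,0],"turn":0,"grip":0}]'; python3 -c "
from bench import *;import numpy as np;print(np.round(read_state()['q'],3))"
```

```text
clock: 3.73
tcp_pos: [0.4409, 0.1522, 0.9003]
orientation: [-0.006, 0.992, 0.123, 0.025]
wrist_force: [-1.0, -0.3, 0.3]
finger_gap: 0.0
gripper_force: 0.0
[0.234 0.398 0.051 0.014 2.642 1.57 ]
```

```bash
python3 -m inch '[{"xyz":[-20,0,-36],"turn":0,"grip":0},{"xyz":[-20,0,-36],"turn":0,"grip":0},{"xyz":[-20,0,-36],"turn":0,"grip":0},{"xyz":[-20,0,-36],"turn":0,"grip":0},{"xyz":[-20,0,-36],"turn":0,"grip":0},{"xyz":[-20,0,-36],"turn":0,"grip":0},{"xyz":[-20,0,-36],"turn":0,"grip":0},{"xyz":[-20,0,-36],"turn":0,"grip":0}]'; python3 -c "
from bench import *;import numpy as np;print(np.round(read_state()['q'],4))"
```

```text
clock: 4.4
tcp_pos: [0.2923, 0.1197, 0.9934]
orientation: [-0.019, 0.982, 0.122, 0.143]
wrist_force: [-0.0, -0.5, -0.7]
finger_gap: 0.0
gripper_force: 0.0
[2.4930e-01 1.5960e-01 5.0600e-02 2.4000e-03 2.6418e+00 1.5761e+00]
```

Forward tilt is now 0.29 rad, so I continue the same way to about 0.63.

```bash
python3 -m inch '[{"xyz":[-25,0,-33],"turn":0,"grip":0},{"xyz":[-25,0,-33],"turn":0,"grip":0},{"xyz":[-25,0,-33],"turn":0,"grip":0},{"xyz":[-25,0,-33],"turn":0,"grip":0},{"xyz":[-25,0,-33],"turn":0,"grip":0},{"xyz":[-25,0,-33],"turn":0,"grip":0},{"xyz":[-25,0,-33],"turn":0,"grip":0},{"xyz":[-25,0,-33],"turn":0,"grip":0},{"xyz":[-25,0,-33],"turn":0,"grip":0}]'; python3 -c "
from bench import *;import numpy as np;print(np.round(read_state()['q'],4))"
```

```text
clock: 5.15
tcp_pos: [0.1199, 0.1034, 1.0379]
orientation: [-0.022, 0.965, 0.119, 0.233]
wrist_force: [-0.6, 0.6, 0.2]
finger_gap: 0.002
gripper_force: 0.0
[ 1.2390e+00 -1.8000e-03  5.0600e-02 -9.4440e-01  2.6420e+00  1.6309e+00]
```

```bash
cat >> h.py <<'E'
from scipy.spatial.transform import Rotation
def Rt():
    s=read_state();w,x,y,z=s["orientation"];return Rotation.from_quat([x,y,z,w]).as_matrix(),np.array(s["tcp_pos"]),s
E
python3 -m inch '[{"xyz":[21,0,32],"turn":0,"grip":0},{"xyz":[21,0,32],"turn":0,"grip":0},{"xyz":[21,0,32],"turn":0,"grip":0},{"xyz":[21,0,32],"turn":0,"grip":0},{"xyz":[21,0,32],"turn":0,"grip":0},{"xyz":[21,0,32],"turn":0,"grip":0},{"xyz":[21,0,32],"turn":0,"grip":0},{"xyz":[21,0,32],"turn":0,"grip":0}]'; python3 -c "
from h import *;R,p,s=Rt();print(np.round(s['q'],4));print(R.round(3))"
```

```text
clock: 5.82
tcp_pos: [0.3437, 0.1527, 0.92]
orientation: [-0.01, 0.963, 0.122, 0.242]
wrist_force: [-0.4, -0.5, 0.7]
finger_gap: -0.004
gripper_force: 0.0
[ 0.39   -0.2029  0.8035 -0.1177  2.0596  1.6288]
[[ 0.854  0.239  0.463]
 [ 0.229 -0.97   0.078]
 [ 0.468  0.039 -0.883]]
```

```bash
python3 -m inch '[{"xyz":[41,0,0],"turn":0,"grip":0},{"xyz":[41,0,0],"turn":0,"grip":0},{"xyz":[41,0,0],"turn":0,"grip":0},{"xyz":[41,0,0],"turn":0,"grip":0},{"xyz":[41,0,0],"turn":0,"grip":0},{"xyz":[0,0,0],"turn":0,"grip":0}]'; python3 -c "
from h import *;R,p,s=Rt();print(np.round(s['q'],4));print(R.round(3))"
```

```text
clock: 6.32
tcp_pos: [0.4973, 0.1929, 0.9648]
orientation: [-0.009, 0.962, 0.123, 0.242]
wrist_force: [3.9, 0.5, -2.5]
finger_gap: -0.003
gripper_force: 0.0
[ 0.3358  0.3252  0.0613 -0.1042  2.2696  1.5663]
[[ 0.853  0.241  0.463]
 [ 0.232 -0.97   0.077]
 [ 0.468  0.041 -0.883]]
```

```bash
python3 -m inch '[{"xyz":[41,0,0],"turn":0,"grip":0},{"xyz":[41,0,0],"turn":0,"grip":0},{"xyz":[41,0,0],"turn":0,"grip":0},{"xyz":[0,0,0],"turn":0,"grip":0}]'; python3 -c "
from h import *;R,p,s=Rt();print(np.round(s['q'],4));print(R.round(3))"
```

```text
clock: 6.65
tcp_pos: [0.5628, 0.2047, 0.9562]
orientation: [-0.016, 0.953, 0.122, 0.276]
wrist_force: [0.9, 0.3, -1.5]
finger_gap: -0.001
gripper_force: 0.0
[ 0.3121  0.3774  0.055  -0.0809  2.1517  1.5642]
[[ 0.818  0.242  0.522]
 [ 0.224 -0.97   0.097]
 [ 0.53   0.037 -0.847]]
```

```bash
python3 -m inch '[{"xyz":[41,0,-8],"turn":0,"grip":0},{"xyz":[41,0,-8],"turn":0,"grip":0},{"xyz":[0,0,0],"turn":0,"grip":0}]'; python3 -c "
from h import *;R,p,s=Rt();print(np.round(s['q'],4));print(R.round(3))
h=np.array([np.cos(.245),np.sin(.245),0])
T=np.array([.477,-.0448,.30])-.13*h
d=T-p;print(T,d,(R.T@d*1000).round(),np.linalg.norm(d))
B=np.array([.5275,-.032,0])
def X(x,z): return B+x/1000*h+[0,0,z/1000]
for x,z in [(-90,60),(-52,70)]: print(X(x,z),(R.T@(X(x,z)-T)*1000).round(1))
"
```

```text
clock: 6.9
tcp_pos: [0.5911, 0.2095, 0.9584]
orientation: [-0.02, 0.946, 0.122, 0.3]
wrist_force: [0.4, -0.4, -0.5]
finger_gap: 0.002
gripper_force: 0.0
[ 0.3022  0.3944  0.0524 -0.0705  2.0854  1.5623]
[[ 0.79   0.243  0.563]
 [ 0.219 -0.969  0.111]
 [ 0.573  0.035 -0.819]]
[ 0.35088215 -0.07633232  0.3       ] [-0.24020913 -0.28580145 -0.65841008] [-629.  195.  372.] 0.756892805354479
[ 0.44018764 -0.05383007  0.06      ] [-61.9  -8.6 249.3]
[ 0.47705286 -0.04461293  0.07      ] [-25.1  -8.2 262.9]
```

```bash
python3 -m inch '[{"xyz":[-31.5,9.8,18.6],"turn":0,"grip":0},{"xyz":[-31.5,9.8,18.6],"turn":0,"grip":0},{"xyz":[-31.5,9.8,18.6],"turn":0,"grip":0},{"xyz":[-31.5,9.8,18.6],"turn":0,"grip":0},{"xyz":[-31.5,9.8,18.6],"turn":0,"grip":0},{"xyz":[-31.5,9.8,18.6],"turn":0,"grip":0},{"xyz":[-31.5,9.8,18.6],"turn":0,"grip":0},{"xyz":[-31.5,9.8,18.6],"turn":0,"grip":0},{"xyz":[-31.5,9.8,18.6],"turn":0,"grip":0},{"xyz":[-31.5,9.8,18.6],"turn":0,"grip":0},{"xyz":[-31.5,9.8,18.6],"turn":0,"grip":0},{"xyz":[-31.5,9.8,18.6],"turn":0,"grip":0},{"xyz":[-31.5,9.8,18.6],"turn":0,"grip":0},{"xyz":[-31.5,9.8,18.6],"turn":0,"grip":0},{"xyz":[-31.5,9.8,18.6],"turn":0,"grip":0},{"xyz":[-31.5,9.8,18.6],"turn":0,"grip":0},{"xyz":[-31.5,9.8,18.6],"turn":0,"grip":0},{"xyz":[-31.5,9.8,18.6],"turn":0,"grip":0},{"xyz":[-31.5,9.8,18.6],"turn":0,"grip":0},{"xyz":[-31.5,9.8,18.6],"turn":0,"grip":0}]'; python3 -c "
from h import *;R,p,s=Rt();print(np.round(s['q'],4));print(R.round(3))
c=calibration('wrist');a=snapshot('wrist');cv2.imwrite('pics/w1.png',a)
import pickle;pickle.dump((c,p,R),open('w1.pkl','wb'))
"
```

```text
clock: 8.57
tcp_pos: [0.3706, -0.0587, 0.3537]
orientation: [-0.018, 0.945, 0.124, 0.302]
wrist_force: [0.4, -1.8, 0.2]
finger_gap: 0.001
gripper_force: 0.0
[-0.6616 -0.7146  2.3406  0.5003  1.1327  0.5208]
[[ 0.787  0.246  0.567]
 [ 0.224 -0.968  0.109]
 [ 0.576  0.041 -0.817]]
```

View pics/w1.png

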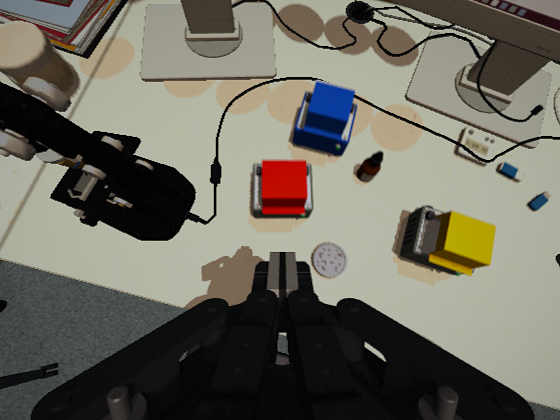

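The wrist view shows the red guard at (284,185), square to the tool, with its front lip near row 215. The fingers are shut at (284,255), and the dish at (330,259) is to their right. I'll refine the lip position from this picture.

Run:
```python
from h import *
import pickle;c,p,R=pickle.load(open('w1.pkl','rb'));a=cv2.imread('pics/w1.png')
m=redmask(a);cs=max(cv2.findContours(m,0,2)[0],key=cv2.contourArea)
q=cv2.approxPolyDP(cs,2,True)[:,0];print(q.tolist())
h=np.array([np.cos(.245),np.sin(.245),0]);B=np.array([.5275,-.032,0]);l=np.array([-h[1],h[0],0])
for x,y,z in [(-52,33,82),(-52,-33,82),(-41,33,120),(-41,-33,120),(24,33,120),(24,-33,120)]:
    P=B+h*x/1e3+l*y/1e3+[0,0,z/1e3];print((x,y,z),proj("wrist",P,c).round(1),"top",proj("top",P).round(1))
t=p;print("tcp",proj("wrist",t,c))
cv2.imwrite('pics/w1c.png',cv2.resize(a[145:235,235:335],None,fx=6,fy=6,interpolation=2))
```

```text
[[305, 161], [262, 162], [263, 214], [304, 212]]
(-52, 33, 82) [260.9 211.7] top [186.6 239.9]
(-52, -33, 82) [303.9 212.4] top [219.4 230.2]
(-41, 33, 120) [260.3 197. ] top [180.8 231.2]
(-41, -33, 120) [306.7 197.8] top [215.  221.1]
(24, 33, 120) [261.4 155.4] top [172.5 198.8]
(24, -33, 120) [305.8 156.3] top [206.2 189.1]
tcp [280.72743751 265.71674383]
```

View pics/w1c.png

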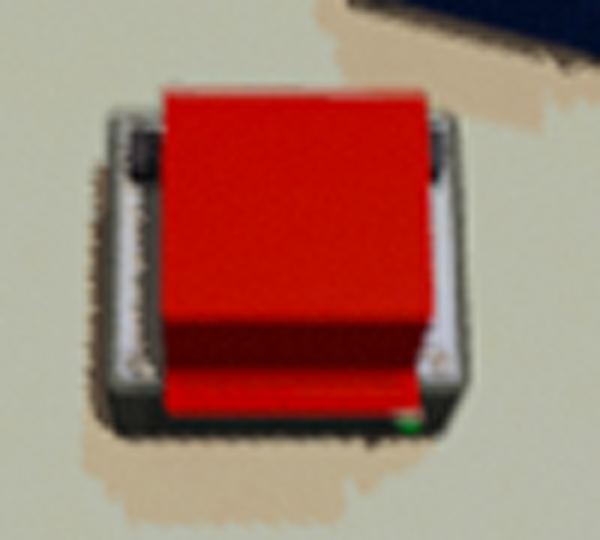

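```bash
cat >> h.py <<'E'
H=np.array([np.cos(.245),np.sin(.245),0]);B=np.array([.5268,-.0325,0]);L=np.array([-H[1],H[0],0])
def report(*W):
    R,p,s=Rt();U=p+.011*R[:,0];d=U-B
    print("t",round(s["clock"],2),"U box mm",(np.array([d@H,d@L,d[2]])*1e3).round(1),"q",np.round(s["q"],3),"F",np.round(s["wrist_force"],1),"tilt",np.degrees(np.arccos(-R[2,2])).round(1))
    for x,y,z in W:
        P=B+H*x/1e3+L*y/1e3+[0,0,z/1e3];print((x,y,z),(R.T@(P-U)*1e3).round(1));U=P
E
python3 -m inch '[{"xyz":[0,0,0],"turn":0,"grip":0}]'; python3 -c "
from h import *;report((-100,0,80),(-70,0,68),(-45,0,68),(-42,0,98),(-14,0,98))"
```

```text
clock: 8.7
tcp_pos: [0.3685, -0.0584, 0.3489]
orientation: [-0.021, 0.947, 0.12, 0.298]
wrist_force: [-0.0, 0.2, 0.2]
finger_gap: -0.0
gripper_force: 0.0
t 8.7 U box mm [-150.8   13.4  355.1] q [-0.663 -0.712  2.346  0.497  1.134  0.528] F [-0.   0.2  0.2] tilt 34.8
(-100, 0, 80) [-115.1    4.7  255.3]
(-70, 0, 68) [17.8 -0.4 26.9]
(-45, 0, 68) [20.5 -0.1 14.2]
(-42, 0, 98) [ 19.5   0.9 -22.9]
(-14, 0, 98) [23.  -0.1 16. ]
```

```bash
python3 -m inch '[{"xyz":[-14.4,0.6,31.9],"turn":0,"grip":0},{"xyz":[-14.4,0.6,31.9],"turn":0,"grip":0},{"xyz":[-14.4,0.6,31.9],"turn":0,"grip":0},{"xyz":[-14.4,0.6,31.9],"turn":0,"grip":0},{"xyz":[-14.4,0.6,31.9],"turn":0,"grip":0},{"xyz":[-14.4,0.6,31.9],"turn":0,"grip":0},{"xyz":[-14.4,0.6,31.9],"turn":0,"grip":0},{"xyz":[-14.4,0.6,31.9],"turn":0,"grip":0},{"xyz":[0,0,0],"turn":0,"grip":0}]'; python3 -c "
from h import *;report((-70,0,68),(-45,0,68),(-42,0,98),(-14,0,98))"
```

```text
clock: 9.45
tcp_pos: [0.4265, -0.0583, 0.0943]
orientation: [-0.024, 0.945, 0.124, 0.302]
wrist_force: [-0.1, 1.1, -0.5]
finger_gap: 0.0
gripper_force: 0.0
t 9.45 U box mm [-94.6  -0.4 100.7] q [-0.537 -0.055  2.55   1.201  0.434 -0.293] F [-0.1  1.1 -0.5] tilt 35.3
(-70, 0, 68) [ 1.2 -1.2 40.8]
(-45, 0, 68) [20.4  0.2 14.4]
(-42, 0, 98) [ 19.8   0.9 -22.7]
(-14, 0, 98) [22.9  0.2 16.2]
```

```bash
python3 -m inch '[{"xyz":[0.4,-0.4,13.6],"turn":0,"grip":0},{"xyz":[0.4,-0.4,13.6],"turn":0,"grip":0},{"xyz":[0.4,-0.4,13.6],"turn":0,"grip":0},{"xyz":[0,0,0],"turn":0,"grip":0}]'; python3 -c "
from h import *;report((-45,0,68),(-42,0,98),(-14,0,98))"
```

```text
clock: 9.78
tcp_pos: [0.4535, -0.0536, 0.0665]
orientation: [-0.021, 0.943, 0.125, 0.307]
wrist_force: [0.1, 0.4, 0.8]
finger_gap: 0.002
gripper_force: 0.0
t 9.78 U box mm [-67.3  -2.4  72.9] q [-0.474  0.091  2.511  1.504  0.375 -0.566] F [0.1 0.4 0.8] tilt 35.8
(-45, 0, 68) [15.3 -2.4 17. ]
(-42, 0, 98) [ 20.    1.1 -22.6]
(-14, 0, 98) [22.7  0.2 16.4]
```

```bash
python3 -m inch '[{"xyz":[5,-0.8,5.6],"turn":0,"grip":0},{"xyz":[5,-0.8,5.6],"turn":0,"grip":0},{"xyz":[5,-0.8,5.6],"turn":0,"grip":0},{"xyz":[0,0,0],"turn":0,"grip":0}]'; python3 -c "
from h import *;report((-44,0,80),(-42,0,99),(-14,0,98))
a=snapshot('wrist');b=snapshot('scene')
cv2.imwrite('pics/c2.png',np.hstack([cv2.resize(a[150:300,210:350],(560,600),interpolation=2),cv2.resize(b[200:320,216:264],(240,600),interpolation=2)]))"
```

```text
clock: 10.12
tcp_pos: [0.4726, -0.0459, 0.061]
orientation: [-0.021, 0.944, 0.125, 0.306]
wrist_force: [0.5, 0.1, 0.5]
finger_gap: 0.002
gripper_force: 0.0
t 10.12 U box mm [-46.9   0.5  67.4] q [-0.421  0.137  2.477  1.578  0.346 -0.596] F [0.5 0.1 0.5] tilt 35.8
(-44, 0, 80) [ 9.7  1.  -8.5]
(-42, 0, 99) [ 12.7   0.7 -14.3]
(-14, 0, 98) [22.2  0.1 17.2]
```

View pics/c2.png

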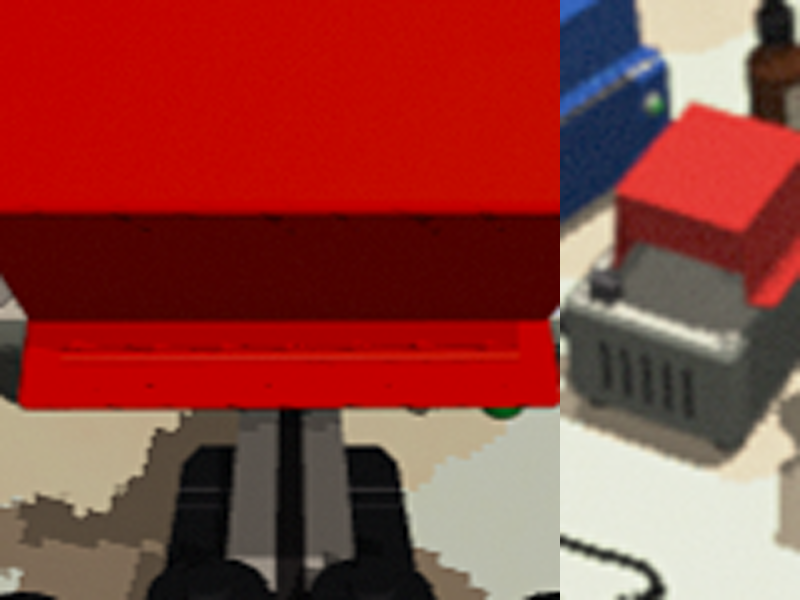

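The tips are centred beneath the lip (lip from 20 to 560, fingers at 290 in the crop) and nothing is touching. Next I lift.

```bash
python3 -m inch '[{"xyz":[4.8,0.5,-4.2],"turn":0,"grip":0},{"xyz":[4.8,0.5,-4.2],"turn":0,"grip":0},{"xyz":[4.2,0.2,-4.8],"turn":0,"grip":0},{"xyz":[4.2,0.2,-4.8],"turn":0,"grip":0},{"xyz":[4.2,0.2,-4.8],"turn":0,"grip":0},{"xyz":[0,0,0],"turn":0,"grip":0}]'; python3 -c "
from h import *;report((-42,0,99),(-14,0,98))
a=snapshot('wrist');b=snapshot('scene')
cv2.imwrite('pics/c3.png',np.hstack([cv2.resize(a[150:300,210:350],(400,429),interpolation=2)[:400],cv2.resize(b[200:280,216:296],(400,400),interpolation=2)]))"
```

```text
clock: 10.72
tcp_pos: [0.4746, -0.0454, 0.0914]
orientation: [-0.021, 0.944, 0.124, 0.305]
wrist_force: [0.9, 0.8, 0.1]
finger_gap: -0.005
gripper_force: 0.0
t 10.72 U box mm [-44.8   0.4  97.7] q [-0.415  0.042  2.468  1.291  0.356 -0.285] F [0.9 0.8 0.1] tilt 35.6
(-42, 0, 99) [3.  0.5 0.6]
(-14, 0, 98) [22.2  0.1 17.1]
```

View pics/c3.png

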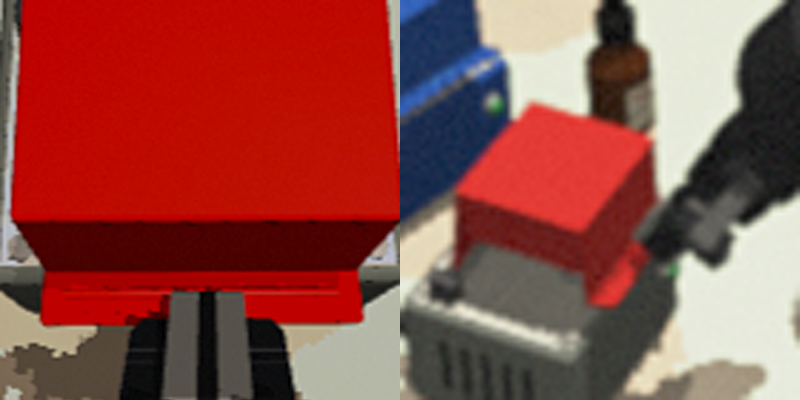

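The lip slipped off: the guard is shut again and the tips now stand in front of and above it, with under 1 N of force. The engagement was too shallow, so I'll measure the lip and the tip from this view.

Run:
```python
from h import *
R,p,s=Rt();U=p+.011*R[:,0]
bx=lambda P:(np.array([(P-B)@H,(P-B)@L,P[2]])*1e3).round(1)
for px in [(225,262.7),(336,262.5),(281.8,262.7)]:print(bx(ray("wrist",px,.082)))
print("U px",proj("wrist",U),"tcp px",proj("wrist",p),"tip seen",bx(ray("wrist",(281.8,252.2),U[2])), bx(U))
for k in (0,4,8,11):print(k,proj("wrist",p+k/1e3*R[:,0]).round(1))
print(bx(ray("wrist",(210+15/2.857,150+218/2.857),.12)),bx(ray("wrist",(210+398/2.857,150+218/2.857),.12)))
```

```text
[-51.9  32.2  82. ]
[-51.3 -31.9  82. ]
[-51.7  -0.4  82. ]
U px [280.69089089 247.60271768] tcp px [280.71880426 265.75678189] tip seen [-47.7   0.2  96.7] [-45.3   0.8  96.7]
0 [280.7 265.8]
4 [280.7 259.2]
8 [280.7 252.6]
11 [280.7 247.6]
[-39.4  31.9 120. ] [-38.6 -30.7 120. ]
```

```bash
sed -i 's/U=p+.011/U=p+.008/' h.py; python3 -c "
from h import *;report((-75,0,98),(-68,0,65),(-42,0,65),(-41,0,80),(-39,0,98))"
```

```text
t 10.82 U box mm [-47.7   0.7  95. ] q [-0.415  0.044  2.468  1.293  0.355 -0.287] F [-0.6  0.6  0.6] tilt 35.5
(-75, 0, 98) [-20.5   0.7 -18.3]
(-68, 0, 65) [-13.4  -1.1  30.9]
(-42, 0, 65) [21.2  0.1 15.1]
(-41, 0, 80) [  9.5   0.5 -11.6]
(-39, 0, 98) [ 12.1   0.6 -13.5]
```

```bash
python3 -m inch '[{"xyz":[-10,0.3,-9.2],"turn":0,"grip":0},{"xyz":[-10.5,0.4,-9.2],"turn":0,"grip":0},{"xyz":[-6.7,-0.5,15.5],"turn":0,"grip":0},{"xyz":[-6.7,-0.5,15.5],"turn":0,"grip":0},{"xyz":[5.3,0,3.8],"turn":0,"grip":0},{"xyz":[5.3,0,3.8],"turn":0,"grip":0},{"xyz":[0,0,0],"turn":0,"grip":0}]'; python3 -c "
from h import *;report((-42,0,65),(-41,0,80),(-39,0,98))"
```

```text
clock: 11.4
tcp_pos: [0.4687, -0.0474, 0.0606]
orientation: [-0.022, 0.944, 0.124, 0.304]
wrist_force: [0.9, -0.2, -0.1]
finger_gap: 0.0
gripper_force: 0.0
t 11.4 U box mm [-53.4  -0.2  65.2] q [-0.43   0.132  2.482  1.557  0.35  -0.582] F [ 0.9 -0.2 -0.1] tilt 35.5
(-42, 0, 65) [ 9.2 -0.1  6.8]
(-41, 0, 80) [  9.5   0.5 -11.6]
(-39, 0, 98) [ 12.1   0.6 -13.5]
```

```bash
python3 -m inch '[{"xyz":[4.6,0,3.4],"turn":0,"grip":0},{"xyz":[4.6,0,3.4],"turn":0,"grip":0},{"xyz":[0,0,0],"turn":0,"grip":0},{"xyz":[4.8,0.2,-5.5],"turn":0,"grip":0},{"xyz":[4.8,0.2,-5.5],"turn":0,"grip":0},{"xyz":[4,0.2,-4.6],"turn":0,"grip":0},{"xyz":[4,0.2,-4.6],"turn":0,"grip":0},{"xyz":[4,0.2,-4.6],"turn":0,"grip":0},{"xyz":[0,0,0],"turn":0,"grip":0}]'; python3 -c "
from h import *;report((-30,0,98),(-11,0,98))
a=snapshot('wrist');b=snapshot('scene')
cv2.imwrite('pics/c4.png',np.hstack([cv2.resize(a[150:300,210:350],(400,429),interpolation=2)[:400],cv2.resize(b[200:280,216:296],(400,400),interpolation=2)]))"
```

```text
clock: 12.15
tcp_pos: [0.4824, -0.0439, 0.0941]
orientation: [-0.021, 0.944, 0.124, 0.305]
wrist_force: [-0.9, 1.0, 0.9]
finger_gap: 0.001
gripper_force: 0.3
t 12.15 U box mm [-39.4  -0.   98.7] q [-0.401  0.048  2.452  1.271  0.351 -0.252] F [-0.9  1.   0.9] tilt 35.6
(-30, 0, 98) [ 7.2 -0.   6. ]
(-11, 0, 98) [15.5  0.1 11. ]
```

View pics/c4.png

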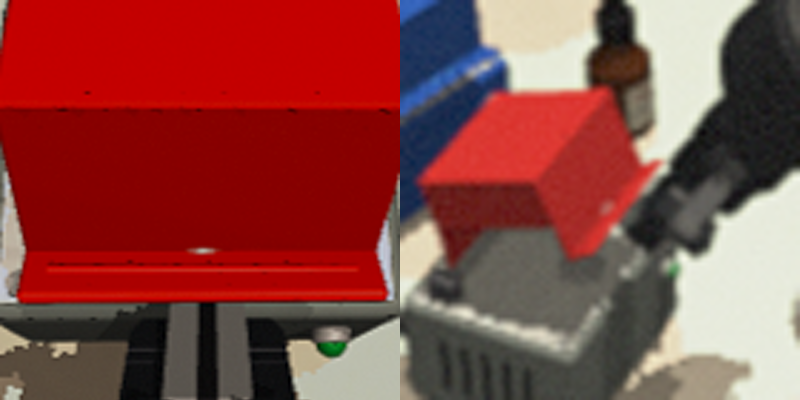

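The guard rests on the fingers with the lip well behind the tips. Now I push the toggle back.

```bash
python3 -m inch '[{"xyz":[2.4,0,1.9],"turn":0,"grip":0},{"xyz":[2.4,0,1.9],"turn":0,"grip":0},{"xyz":[2.4,0,1.9],"turn":0,"grip":0},{"xyz":[2.4,0,1.9],"turn":0,"grip":0},{"xyz":[2.4,0,1.9],"turn":0,"grip":0},{"xyz":[2.4,0,1.9],"turn":0,"grip":0},{"xyz":[0,0,0],"turn":0,"grip":0}]'; python3 -c "
from h import *;report((-14,0,98))"
```

```text
clock: 12.83
tcp_pos: [0.4997, -0.039, 0.0915]
orientation: [-0.022, 0.944, 0.124, 0.304]
wrist_force: [-1.1, 0.4, -0.5]
finger_gap: -0.001
gripper_force: 0.2
t 12.83 U box mm [-21.3   0.5  96.2] q [-0.366  0.085  2.418  1.283  0.331 -0.235] F [-1.1  0.4 -0.5] tilt 35.5
(-14, 0, 98) [7.  0.6 2.8]
```

```bash
python3 -m inch '[{"xyz":[2.3,0.1,0.9],"turn":0,"grip":0},{"xyz":[2.3,0.1,0.9],"turn":0,"grip":0},{"xyz":[2.3,0.1,1],"turn":0,"grip":0},{"xyz":[0,0,0],"turn":0,"grip":0}]'; python3 -c "
from h import *;report((-10,0,98))"; 
python3 -m inch '[{"xyz":[1,0,0.7],"turn":0,"grip":0},{"xyz":[0,0,0],"turn":0,"grip":0}]';python3 -c "
from h import *;report((-10,0,98))
a=snapshot('wrist');b=snapshot('scene')
cv2.imwrite('pics/c5.png',np.hstack([cv2.resize(a[150:300,210:350],(400,429),interpolation=2)[:400],cv2.resize(b[200:280,216:296],(400,400),interpolation=2)]))"
```

```text
clock: 13.17
tcp_pos: [0.5065, -0.0375, 0.0934]
orientation: [-0.021, 0.944, 0.124, 0.304]
wrist_force: [-1.8, -0.5, -1.8]
finger_gap: 0.002
gripper_force: 0.4
t 13.17 U box mm [-14.3   0.3  98. ] q [-0.354  0.091  2.404  1.266  0.327 -0.207] F [-1.8 -0.5 -1.8] tilt 35.5
(-10, 0, 98) [3.5 0.3 2.5]
clock: 13.33
tcp_pos: [0.5075, -0.0373, 0.0934]
orientation: [-0.021, 0.944, 0.124, 0.304]
wrist_force: [-0.0, 0.2, -0.7]
finger_gap: -0.001
gripper_force: 0.4
t 13.33 U box mm [-13.3   0.2  98. ] q [-0.353  0.093  2.402  1.265  0.325 -0.205] F [-0.   0.2 -0.7] tilt 35.5
(-10, 0, 98) [2.7 0.3 1.9]
```

```bash
for i in 1 2 3; do
python3 -m inch '[{"xyz":[0.8,0,0.6],"turn":0,"grip":0},{"xyz":[0,0,0],"turn":0,"grip":0}]' | grep -E "force"; python3 -c "
from h import *;report()"; done
```

```text
wrist_force: [-1.1, 0.2, -0.4]
gripper_force: 0.5
t 13.6 U box mm [-12.5   0.2  97.9] q [-0.351  0.095  2.401  1.265  0.324 -0.204] F [-1.1  0.2 -0.4] tilt 35.5
wrist_force: [-4.9, -1.5, 1.6]
gripper_force: 2.7
t 13.77 U box mm [-11.9   0.2  97.7] q [-0.349  0.096  2.399  1.265  0.323 -0.202] F [-4.9 -1.5  1.6] tilt 35.4
wrist_force: [-10.0, -1.6, 7.5]
gripper_force: 6.1
t 13.93 U box mm [-11.5   0.3  97.4] q [-0.348  0.097  2.399  1.264  0.322 -0.2  ] F [-10.   -1.6   7.5] tilt 35.4
```

View pics/c5.png

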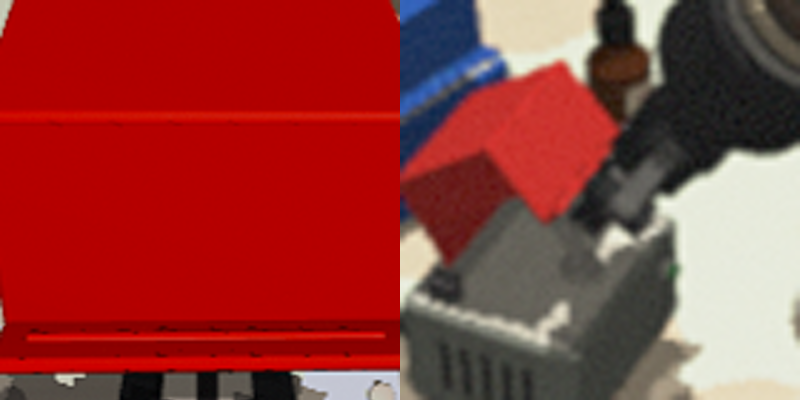

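The force rose from about 1 N to 12 N within 1 mm, so the toggle is at its back stop. The guard rides about 50° open on the fingers. I'll retrace the path out and lower the guard on the way.

```bash
python3 -m inch '[{"xyz":[-3.6,0,-2.6],"turn":0,"grip":0},{"xyz":[-3.6,0,-2.6],"turn":0,"grip":0},{"xyz":[-3.6,0,-2.6],"turn":0,"grip":0},{"xyz":[-3.6,0,-2.6],"turn":0,"grip":0},{"xyz":[-3.6,0,-2.6],"turn":0,"grip":0},{"xyz":[-3.6,0,-2.6],"turn":0,"grip":0},{"xyz":[0,0,0],"turn":0,"grip":0}]'; python3 -c "
from h import *;report((-41,0,98),(-42,0,66),(-75,0,66))"
```

```text
clock: 14.52
tcp_pos: [0.4835, -0.0434, 0.0932]
orientation: [-0.021, 0.945, 0.123, 0.304]
wrist_force: [-0.5, 0.6, 0.7]
finger_gap: -0.002
gripper_force: 0.3
t 14.52 U box mm [-38.1   0.2  97.8] q [-0.397  0.052  2.449  1.265  0.349 -0.242] F [-0.5  0.6  0.7] tilt 35.4
(-41, 0, 98) [-2.3  0.2 -1.8]
(-42, 0, 66) [-19.3  -1.1  25.5]
(-75, 0, 66) [-26.9  -0.1 -19.1]
```

```bash
python3 -m inch '[{"xyz":[-2.3,0,-1.8],"turn":0,"grip":0},{"xyz":[-4.8,-0.3,6.3],"turn":0,"grip":0},{"xyz":[-4.8,-0.3,6.3],"turn":0,"grip":0},{"xyz":[-4.8,-0.3,6.3],"turn":0,"grip":0},{"xyz":[-4.8,-0.3,6],"turn":0,"grip":0},{"xyz":[0,0,0],"turn":0,"grip":0},{"xyz":[-9,0,-6.4],"turn":0,"grip":0},{"xyz":[-9,0,-6.4],"turn":0,"grip":0},{"xyz":[-9,0,-6.4],"turn":0,"grip":0},{"xyz":[-9,0,-20],"turn":0,"grip":0},{"xyz":[0,0,-25],"turn":0,"grip":0},{"xyz":[0,0,-25],"turn":0,"grip":0},{"xyz":[0,0,-25],"turn":0,"grip":0},{"xyz":[0,0,0],"turn":0,"grip":0}]'; python3 -c "
from h import *;report()
a=snapshot('wrist');b=snapshot('scene');t=snapshot('top')
for n,i in (('scene',b),('top',t)):
    m=redmask(i);cs=max(cv2.findContours(m,0,2)[0],key=cv2.contourArea);print(n,cv2.approxPolyDP(cs,2,True)[:,0].tolist())
cv2.imwrite('pics/c6.png',np.hstack([cv2.resize(a,(560,420)),cv2.resize(b[200:284,216:264],(240,420),interpolation=2)]))"
```

```text
clock: 15.68
tcp_pos: [0.3879, -0.0672, 0.1375]
orientation: [-0.017, 0.943, 0.124, 0.307]
wrist_force: [0.8, 0.6, -0.4]
finger_gap: 0.003
gripper_force: 0.0
t 15.68 U box mm [-136.7    0.3  142.2] q [-0.65  -0.296  2.603  0.909  0.583 -0.057] F [ 0.8  0.6 -0.4] tilt 35.8
scene [[242, 221], [227, 237], [227, 252], [234, 247], [252, 253], [253, 259], [258, 261], [270, 244], [266, 241], [265, 228], [257, 223]]
top [[206, 192], [174, 201], [187, 239], [219, 230]]
```

View pics/c6.png

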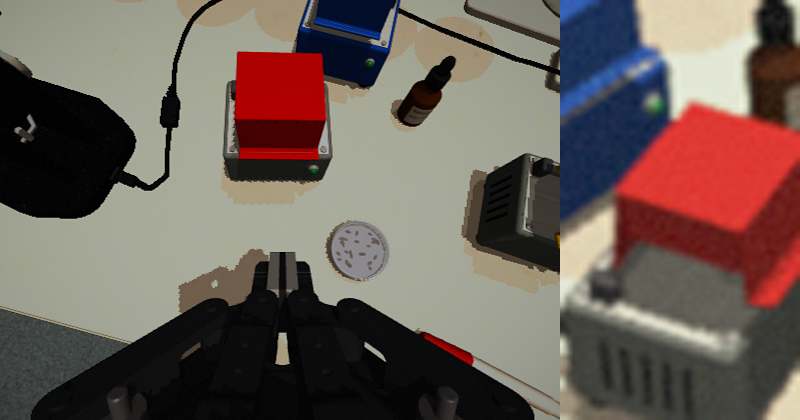

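The guard is fully shut: its contour in the top view is the same as at the start. The arm is clear, and the dish and bottle stand where they were.

```bash
python3 -c "
from bench import *;print(job_done())"
```

```text
the job is handed in; nothing more can be done
None
```

I lifted the red guard, pushed the lamp toggle back to its stop (the force rose to about 12 N there), let the guard drop shut, and handed the job in at about 16 s. The first lift slipped off the lip and needed a second try. The toggle's final angle wasn't visible under the shut guard.

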